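# Centre-punch the bracket blank's drill spot

## Robot

A 6-joint arm with a two-finger parallel gripper is mounted at the origin on the work surface. World frame = base frame: x ahead of the robot, y to its left, z up, the work surface at z = 0. Lengths are in mm, angles in rad, forces in N, time in s.
With the tool pointing down it reaches from about 350 to 875 mm from the base axis. Payload 4.2 kg.
Tool frame: the origin (TCP) lies on the centre line of the jaws, within the pads' length; the fingertips stand 14 mm ahead of it and the grasp point (between the pads) lies 5 mm behind it (tcp_to_tips is the distance from the TCP to the fingertips, in mm); z points along the fingers, y is the direction in which the jaws open and shut (so a half turn about z gives the same grasp; the last joint's range is limited). The gripper opens to 85 mm and grips with 20 to 120 N. Pads are 22 mm wide; open, the fingers measure 114 mm over their backs; the gripper's body (76 mm by 85 mm) begins 54 mm behind the grasp point. The pads swing forward as they close: fully open they stand 13 mm farther back than shut.
Start: joints at [1.599, 0.385, 0.008, 0, -1.194, -0.259], TCP at [142.941, 608.414, 245.312] pointing down, gripper open.
Joint ranges: [-3.14, 3.14], [-1.21, 2.06], [-1.07, 1.41], [-3.16, 2.05], [-2.99, -0.16], [-3.1, 3.1]. Speed limits (rad/s): [2.79, 2.79, 3.14, 3.14, 3.14, 3.14].

## Interface

Orientations are given as a unit quaternion [x, y, z, w].
In Python, from bench import read_state, get_image, job_done, tcp_to_tips gives the robot as it stands. The module is installed in compiled form; this text tells all that it offers.
- The arm moves only by the tool play_rows, never from a script. Its argument "targets" is a list of rows, each an object of numbers: "gripper": the gripper's target within -1 to 1 (shut at 1, half-way at 0, fully open at -1); "tx", "ty", "tz": the shift along the tool's x, y, z scaled (see below); "spin": the turn about the tool's z scaled (see below). A call has 1 to 12 rows; each row is the pose to reach, as a shift and turn from the pose commanded when the call began, along the tool's axes at that moment; what a row does not reach only later rows make up. The controller multiplies each number of a shift by 0.25 m and each number of a turn by pi/4 rad. A row lasts 1/8 s, in which the tool goes at most 62.5 mm and 10.7 degrees, less where a joint would pass 70% of its speed; a pose out of reach is approached as far as the arm can. A call with a number of a shift or a turn outside -1 to 1 is refused whole. A call with a gripper value outside its range is refused whole. The fingers move at their own pace and stop on an object; the grip force is fixed at half the most. Time passes only in rows, so rows that repeat a pose let the fingers close. It gives the time, the measured TCP pose, the force and the opening at its end, in the units of the state.
- read_state(): the state, without advancing time (a new reading comes with each control period).
- get_image(name): name is "scene" or "top" or "wrist"; returns a dict with "frame" (480x640x3 uint8, red, green, blue), "depth" (480x640 float32, mm along the optical axis (not along the pixel's ray), 0 where there is no reading), "mtx" (3x3 intrinsics, pixels), "world_to_cam" (4x4, takes a point from world to camera coordinates). Camera axes: x right, y up, looking along -z (the intrinsics and any distortion apply to the point x, -y, -z); pixel columns grow to the right and rows downward; lengths in mm; the calibration is good to about 2 mm. A picture is of the moment at which its call begins.
- job_done(): hands the job in, once; it reports no verdict.
The state is a dict: "clock": time; "joints": joint angles; "joint_vel": joint speeds; "joint_efforts": joint torques, N m; "position": TCP position; "ee_rot": TCP orientation; "contact_force": force on the tool from outside, world axes, zero at the start; "wrist_torque": the same for the moment, N m; "gripper_width": finger opening in mm.
Only numpy, scipy, OpenCV 4.12 (cv2) and the standard library are available. Lean on these libraries where they do the work, as an engineer would, in place of code of your own. Each camera call takes 0.05 s, during which the arm holds its last target.

## Task

Take the spring-loaded centre punch out of its blue holder, stand its tip inside the small yellow ring on the clamped bracket blank and press gently straight down until you feel its hidden spring snap, then ease off at once without jamming the punch hard down (never more than 16 N on the blank). Stand the punch back upright, fully home in its holder, and let go. Do not fire the punch anywhere else and leave the other things on the shelf where they are.

Things in the scene. Friction and masses are not known exactly. Their poses are not given: they have to be found in the camera images.
- punch_grip (a point): Centre of the punch's upright round grip: brass with dark rings, 18 mm in diameter, 40 mm long (20 mm above and below this point); pinch it here. z is the punch's axis, up. A dark cap 22 mm in diameter tops it, ending 28 mm above this point, with a red pin on it. The punch weighs 0.2 to 0.35 kg.
- punch_collar (a point): Centre of the underside of the punch's dark steel collar, 27 mm below punch_grip; collar 34 mm in diameter, 6 mm thick. In the holder the punch rests on it. Below it is the nose: 16 mm in diameter for 13 mm, then tapering to 10 mm at punch_nose.
- punch_nose (a point): Lower end of the punch's nose on its axis, 50 mm below punch_grip. The pointed tip (6 mm thick) sticks out 10 to 20 mm below, differing each time. Pressed, it slides in up to 6.5 mm: resistance climbs to a peak of 10 to 12 N at about 3 mm, where the spring snaps, and falls ever faster to about 4 N at 6.5 mm; then a hard stop. Let off, it springs out again.
- punch_pin_top (a point): Top of the red shot pin (10 mm thick) on the punch's cap. At rest 29 mm above punch_grip; it rises by nearly half of the tip's travel, 3 mm in all, so the snap is better felt than read off it: over 31 mm means snapped. It sinks back when the punch is let off.
- holder_seat (a point): Centre of the mouth of the holder's hole, on its flat top 50 mm above the shelf. Blue block 80 x 80 x 50 mm fixed to the shelf; hole 23 mm in diameter, 46 mm deep, z up. The punch is home when its collar rests on the top here.
- blank_spot (a point): The drill spot: centre of a yellow ring (10 mm inside, 14 mm outside diameter) with a black cross, on the top of the aluminium bracket blank, 36 mm above the shelf, z up. The blank is 130 mm long along x, 50 wide, clamped on a dark anvil 150 x 90 mm fixed to the shelf. Red clamps 14 mm high stand on its ends, the nearer 29 mm from the spot. Black discs are old holes: not the spot.
- canister: Bystander: desiccant canister of yellow tinted plastic with grey lid, 76 mm in diameter, 105 mm high, origin at the underside's centre.
- vial: Bystander: glass vial of blue crystals, white cap, 28 mm in diameter, 65 mm high, origin at the underside's centre.
- stopper: Bystander: grey rubber stopper, 32 mm in diameter, 28 mm high, origin at the underside's centre.
- torque_wrench: Bystander: stubby steel wrench lying flat, 160 mm long along its x.
There are look-alikes about, which are no part of the job. There is more than one size of the part that bears punch_grip; the job needs the largest.

How it is judged:
By the outcome, as a careful person would: the job done as asked, in the order asked, and still so for the second after the job is handed in, with the robot touching nothing.
It also fails if it takes over 59 s, if anything falls off the work surface, if the arm or the gripper's body presses on something with over 40 N, if the wrist force passes 120 N, or if a joint passes its speed limit or range.

## Working session

There is one attempt and no reset: what is moved stays moved. The work goes in short steps, Python scripts to look and compute and a tool call to move; the robot and the scene stay as the last step left them, time stands still between calls to the robot, and variables do not carry over. Pictures are saved under pics/ and viewed, and the job is handed in when it is done.

Besides the shell and the picture viewer there is one more tool, called as name(argument=value, ...), one argument or row to a line, values as JSON. play_rows: Moves the arm, as the interface text tells. Its arguments: {"type":"object","properties":{"targets":{"type":"array","items":{"type":"object","properties":{"gripper":{"type":"number"},"tx":{"type":"number","minimum":-1,"maximum":1},"ty":{"type":"number","minimum":-1,"maximum":1},"tz":{"type":"number","minimum":-1,"maximum":1},"spin":{"type":"number","minimum":-1,"maximum":1}}}}},"required":["targets"]}

```bash
mkdir -p pics; python3 - <<'E'
from bench import *
import cv2,numpy as np
print(read_state(),tcp_to_tips)
for n in("scene","top","wrist"):
    d=get_image(n); cv2.imwrite(f"pics/{n}0.png",d["frame"][:,:,::-1]); np.savez(f"{n}0.npz",**d)
    print(n,d["mtx"].tolist(),np.round(d["world_to_cam"],3).tolist())
E
```

```text
{'clock': 0.0, 'joints': array([ 1.59856769e+00,  3.85563805e-01,  6.63300066e-03, -5.21693903e-04,
       -1.19400602e+00, -2.58567774e-01]), 'joint_vel': array([-3.83441383e-05,  2.13785075e-04, -4.84205267e-04,  5.38437318e-04,
        1.73771357e-04, -4.51015853e-05]), 'joint_efforts': array([ 1.03839304e-04, -3.92295456e+01,  1.88403153e+01,  4.18622822e+00,
       -4.56881564e-03, -4.75783082e-06]), 'position': array([142.83769973, 607.88890585, 244.21661935]), 'ee_rot': array([ 9.93337329e-01, -1.15237779e-01, -8.72610611e-05,  1.09389160e-03]), 'contact_force': array([-0.96867503,  0.23181778, -0.26099224]), 'wrist_torque': array([ 0.04387676, -0.03617554,  0.03599787]), 'gripper_width': 85.49094187904934} 14.0
scene [[589.221027870734, 0.0, 310.435194532483], [0.0, 589.221027870734, 233.52830528971484], [0.0, 0.0, 1.0]] [[0.432, 0.902, -0.008, -274.329], [-0.74, 0.359, 0.568, 388.985], [0.516, -0.239, 0.823, -1442.23], [0.0, 0.0, 0.0, 1.0]]
top [[459.8598506386663, 0.0, 318.26342995191806], [0.0, 459.8598506386663, 236.54818602182576], [0.0, 0.0, 1.0]] [[0.005, -1.0, 0.02, 4.217], [0.981, 0.009, 0.193, -604.79], [-0.193, 0.019, 0.981, -718.51], [0.0, 0.0, 0.0, 1.0]]
wrist [[425.96155543242565, 0.0, 320.6385339034895], [0.0, 425.96155543242565, 235.90487082555458], [0.0, 0.0, 1.0]] [[-0.227, -0.974, 0.003, 624.337], [0.93, -0.218, -0.296, 38.536], [0.289, -0.065, 0.955, -379.616], [0.0, 0.0, 0.0, 1.0]]
```

View pics/scene0.png

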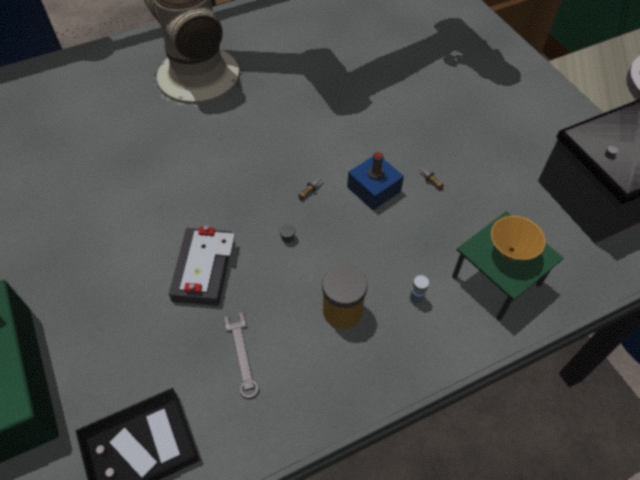

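View pics/top0.png

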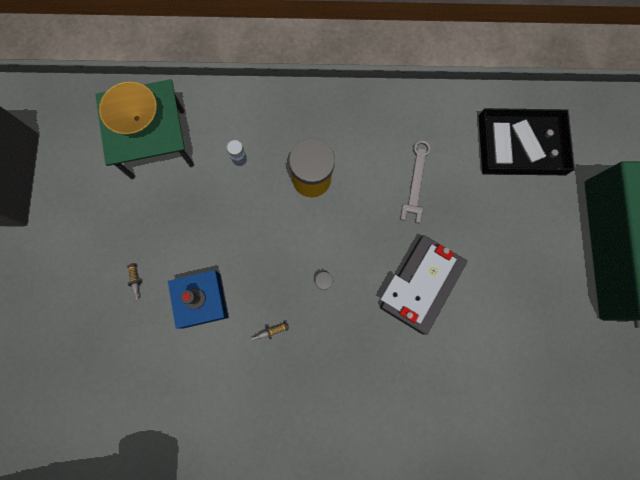

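View pics/wrist0.png

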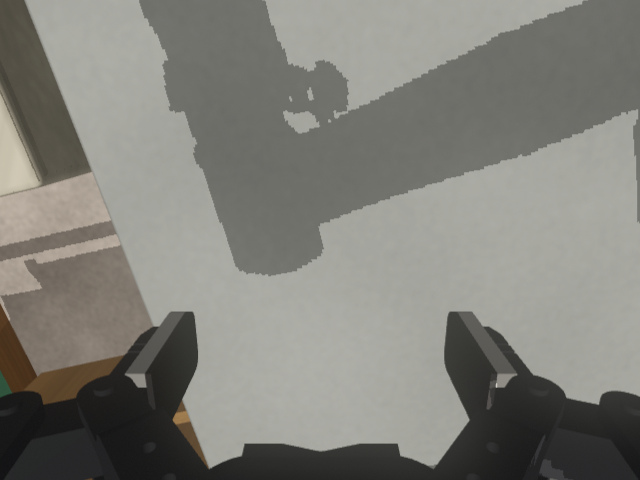

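The upright punch in the blue holder is at top (190,297) and scene (377,165). Look-alikes lie loose on the shelf at top (134,280) and (270,330); they are smaller and not in a holder. The yellow ring is at top (433,271) and the black old holes are at (395,295) and (417,298). I'll enlarge to confirm and measure.

```bash
cat > h.py <<'E'
import numpy as np,cv2
from bench import *
def dep(d,u,v,z=None,depth=None):
    """pixel->world; either plane z or depth"""
    K=d["mtx"];T=d["world_to_cam"];R=T[:3,:3];t=T[:3,3]
    r=np.array([(u-K[0,2])/K[0,0],-(v-K[1,2])/K[1,1],-1.])
    o=-R.T@t;w=R.T@r
    if z is not None: return o+w*(z-o[2])/w[2]
    if depth is None: depth=float(d["depth"][int(round(v)),int(round(u))])
    return o+w*depth
def proj(d,p):
    T=d["world_to_cam"];c=T[:3,:3]@np.asarray(p,float)+T[:3,3];K=d["mtx"]
    return np.array([K[0,2]+K[0,0]*c[0]/-c[2],K[1,2]+K[1,1]*c[1]/c[2]])
def crop(d,x,y,w,h,s,fn,gain=1.0):
    f=d["frame"][y:y+h,x:x+w,::-1];f=np.clip(f*gain,0,255).astype(np.uint8)
    cv2.imwrite(fn,cv2.resize(f,None,fx=s,fy=s,interpolation=cv2.INTER_CUBIC))
def world(d):
    v,u=np.mgrid[:480,:640];K=d["mtx"];T=d["world_to_cam"];R=T[:3,:3];t=T[:3,3];D=d["depth"]
    c=np.stack([(u-K[0,2])/K[0,0]*D,-(v-K[1,2])/K[1,1]*D,-D],-1)
    return (c-t)@R
E
python3 - <<'E'
from h import *
t=dict(np.load("top0.npz"));s=dict(np.load("scene0.npz"))
a=t["frame"][:,:,::-1]
A=cv2.resize(a[250:350,110:310],None,fx=4,fy=4,interpolation=cv2.INTER_CUBIC)
cv2.imwrite("pics/c1.png",np.clip(A*1.5,0,255))
crop(t,370,225,110,120,5,"pics/c2.png",1.3)
crop(s,280,130,180,100,4,"pics/c3.png",1.5)
W=world(t)
f=t["frame"].astype(int)
# blue holder top
m=(f[...,2]>f[...,0]+50)&(abs(W[...,2]-50)<4)&(W[...,0]<620)
v,u=np.nonzero(m);print(len(u),W[m].mean(0),cv2.minAreaRect(W[m][:,:2].astype(np.float32)),W[m][:,2].mean())
for (u,v) in [(187,297),(195,297),(433,271),(395,295),(417,298),(134,270),(278,328),(323,280),(312,160),(236,148)]:
    print(u,v,W[v,u].round(1))
m=(f[...,0]>f[...,2]+60)&(f[...,1]>f[...,2]+40)&(W[...,2]>25)&(W[...,2]<50)
m[:, :380]=0;m[:, 480:]=0
v,u=np.nonzero(m);print(u.mean(),v.mean(),W[m].mean(0),len(u))
E
```

```text
1919 [499.10781238 210.49314655  51.14179674] ((500.26373291015625, 211.37179565429688), (80.70410919189453, 80.74417877197266), 13.273096084594727) 51.141796742639556
187 297 [498.8 210.3 107.9]
195 297 [500.  202.6  89.5]
433 271 [ 550.3 -189.8   37.6]
395 295 [ 508.8 -123.    37.8]
417 298 [ 503.8 -159.9   39.7]
134 270 [550.9 329.8  14.5]
278 328 [452.7  75.8  17.4]
323 280 [534.2  -0.6  29.7]
312 160 [724.   20.3 104.1]
236 148 [759.1 152.4  64.6]
432.375 270.4583333333333 [ 551.20894569 -188.65689331   37.77722262] 24[ WARN:0@0.358] global loadsave.cpp:1063 imwrite_ Unsupported depth image for selected encoder is fallbacked to CV_8U.
```

View pics/c1.png

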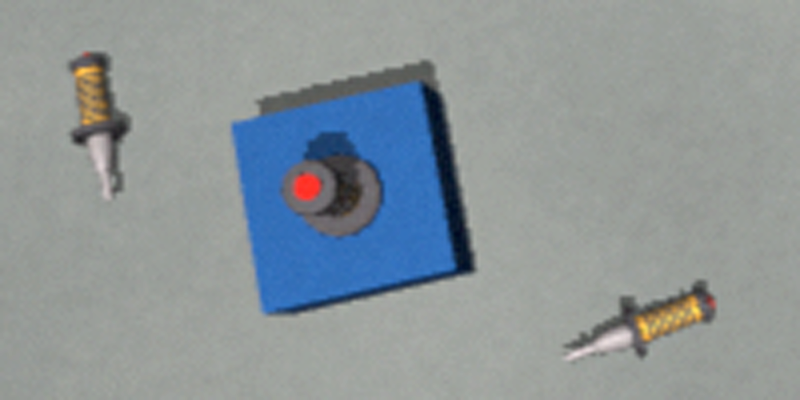

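View pics/c2.png

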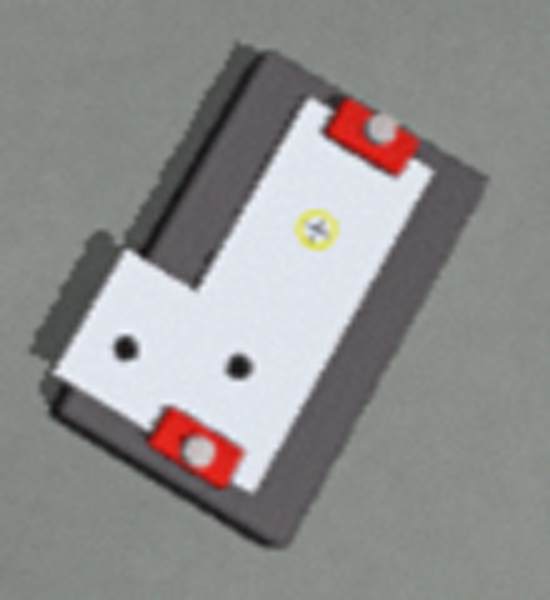

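View pics/c3.png

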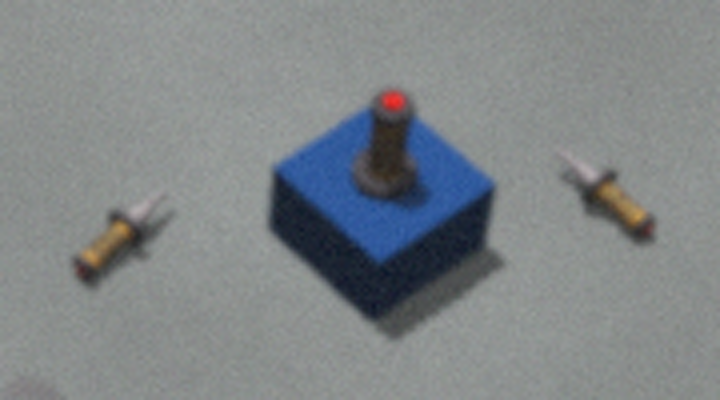

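The crops confirm it. The upright brass and ringed punch at top (187,297), with a collar about 34 mm across, is the largest and stands in the blue holder. The two loose ones are visibly smaller. The ring is at crop (317,230) on the blank. Next I'll triangulate the pin and the ring.

```bash
cat >> h.py <<'E'
def ray(d,u,v):
    a=dep(d,u,v,depth=0.);b=dep(d,u,v,depth=1000.);return a,(b-a)/np.linalg.norm(b-a)
def tri(L):
    A=np.zeros((3,3));b=np.zeros(3)
    for o,w in L:
        P=np.eye(3)-np.outer(w,w);A+=P;b+=P@o
    x=np.linalg.solve(A,b);return x,[np.linalg.norm((np.eye(3)-np.outer(w,w))@(x-o)) for o,w in L]
def blob(d,m):
    v,u=np.nonzero(m);return u.mean(),v.mean(),len(u)
def axes(s):
    from scipy.spatial.transform import Rotation as R
    return R.from_quat(s["ee_rot"]).as_matrix()
def move(target,s=None):
    s=s or read_state();R=axes(s);d=R.T@(np.asarray(target,float)-s["position"])
    return d,np.round(d/250,4)
E
python3 - <<'E'
from h import *
t=dict(np.load("top0.npz"));s=dict(np.load("scene0.npz"))
def red(d,x0,x1,y0,y1):
    f=d["frame"].astype(int);m=(f[...,0]>2*f[...,1])&(f[...,0]>110)
    k=np.zeros_like(m);k[y0:y1,x0:x1]=1;return blob(d,m&k)
def yel(d,x0,x1,y0,y1):
    f=d["frame"].astype(int);m=(f[...,0]>f[...,2]+50)&(f[...,1]>f[...,2]+40)
    k=np.zeros_like(m);k[y0:y1,x0:x1]=1;return blob(d,m&k)
a=red(t,170,210,280,310);b=red(s,365,390,145,165);print(a,b,tri([ray(t,*a[:2]),ray(s,*b[:2])]),dep(t,*a[:2],z=106),dep(s,*b[:2],z=106))
a=yel(t,422,445,260,282);b=yel(s,185,210,262,280);print(a,b,tri([ray(t,*a[:2]),ray(s,*b[:2])]),dep(t,*a[:2],z=36),dep(s,*b[:2],z=36))
T=read_state();print(move([499,211,200]))
w=dict(np.load("wrist0.npz"));o=dep(w,320,236,depth=0.);R=axes(T);print(R,R.T@(o-T["position"]), R.T@(ray(w,320,236)[1]))
E
```

```text
(np.float64(186.18421052631578), np.float64(296.3157894736842), 38) (np.float64(378.0), np.float64(154.5), 16) (array([499.98506656, 212.27902582, 104.08593798]), [np.float64(0.28981719593523586), np.float64(0.28981719593520044)]) [499.95249408 212.06011658 106.        ] [501.40584576 210.97138996 106.        ]
(np.float64(432.6666666666667), np.float64(270.6666666666667), 27) (np.float64(195.0), np.float64(273.0), 1) (array([ 551.40628129, -193.73858999,   27.70637683]), [np.float64(1.943577817213829), np.float64(1.9435778172138074)]) [ 551.0665524  -189.62858669   36.        ] [ 555.74407058 -195.85391684   36.        ]
(array([437.53553258, 304.92543312,  45.03313951]), array([1.7501, 1.2197, 0.1801]))
[[ 9.73469257e-01 -2.28817694e-01 -2.63082442e-04]
 [-2.28817812e-01 -9.73467855e-01 -1.65674633e-03]
 [ 1.22990575e-04  1.67298957e-03 -9.99998593e-01]] [  74.41280107   -0.65226518 -127.91837037] [-2.96274786e-01 -5.15546328e-05  9.55102742e-01]
```

play_rows(
  targets=[
    {"tx":0.18,"ty":0.12,"tz":0,"gripper":-1},
    {"tx":0.36,"ty":0.25,"tz":0,"gripper":-1},
    {"tx":0.54,"ty":0.37,"tz":0,"gripper":-1},
    {"tx":0.72,"ty":0.5,"tz":0.05,"gripper":-1},
    {"tx":0.88,"ty":0.61,"tz":0.1,"gripper":-1},
  ],
)

```text
invalid input
```

```bash
python3 -c "
from h import *
print(move([500,211.5,200]),read_state()['clock'])"
```

```text
(array([438.39459293, 304.2098815 ,  45.03204806]), array([1.7536, 1.2168, 0.1801])) 0.15
```

play_rows(
  targets=[
    {"tx":0.18,"ty":0.12,"tz":0,"spin":0,"gripper":-1},
    {"tx":0.36,"ty":0.25,"tz":0,"spin":0,"gripper":-1},
    {"tx":0.54,"ty":0.37,"tz":0,"spin":0,"gripper":-1},
    {"tx":0.72,"ty":0.5,"tz":0.05,"spin":0,"gripper":-1},
    {"tx":0.88,"ty":0.61,"tz":0.1,"spin":0,"gripper":-1},
  ],
)

```text
clock: 0.78
position: [323.1, 407.9, 220.1]
ee_rot: [0.993, -0.115, -0.0, -0.0]
contact_force: [0.2, 1.9, 1.3]
gripper_width: 85.7
```

```bash
python3 -c "
from h import *
print(move([500,211.5,200]),read_state()['clock'])"
```

```text
(array([217.17937197, 150.66040592,  20.01720075]), array([0.8687, 0.6026, 0.0801])) 0.775
```

play_rows(
  targets=[
    {"tx":0.18,"ty":0.12,"tz":0.02,"spin":0,"gripper":-1},
    {"tx":0.36,"ty":0.25,"tz":0.04,"spin":0,"gripper":-1},
    {"tx":0.54,"ty":0.37,"tz":0.06,"spin":0,"gripper":-1},
    {"tx":0.72,"ty":0.5,"tz":0.08,"spin":0,"gripper":-1},
    {"tx":0.868,"ty":0.602,"tz":0.08,"spin":0,"gripper":-1},
    {"tx":0.868,"ty":0.602,"tz":0.08,"spin":0,"gripper":-1},
  ],
)

```text
clock: 1.52
position: [500.3, 211.2, 199.7]
ee_rot: [0.993, -0.117, -0.0, 0.0]
contact_force: [-0.1, -0.1, -0.3]
gripper_width: 85.4
```

```bash
python3 -c "
from h import *
print(move([500,211.5,200]),read_state())
d=get_image('wrist');np.savez('w1.npz',**d);cv2.imwrite('pics/w1.png',d['frame'][:,:,::-1])
print(proj(d,[500,211.5,106]))
"
```

```text
(array([-0.35797838, -0.23634386, -0.33202154]), array([-0.0014, -0.0009, -0.0013])) {'clock': 1.525, 'joints': array([ 6.98155426e-01,  2.85337164e-01, -2.61415414e-01,  6.63035907e-05,
       -1.02521535e+00,  6.37166036e-01]), 'joint_vel': array([ 0.05565718, -0.01439024, -0.01403707, -0.01158113,  0.00241765,
       -0.02118217]), 'joint_efforts': array([-9.88366082e-01, -3.24070573e+01,  1.74933386e+01,  3.97315934e+00,
       -6.83038408e-03,  1.12482668e-01]), 'position': array([500.29268425, 211.18640593, 199.667976  ]), 'ee_rot': array([ 9.93078803e-01, -1.17448485e-01, -3.80769723e-04,  4.46073676e-04]), 'contact_force': array([-0.14899955, -0.13107914, -0.2829591 ]), 'wrist_torque': array([0.0395577 , 0.07224119, 0.02131651]), 'gripper_width': 85.4023971564429}
[320.76954302 246.31992002]
```

View pics/w1.png

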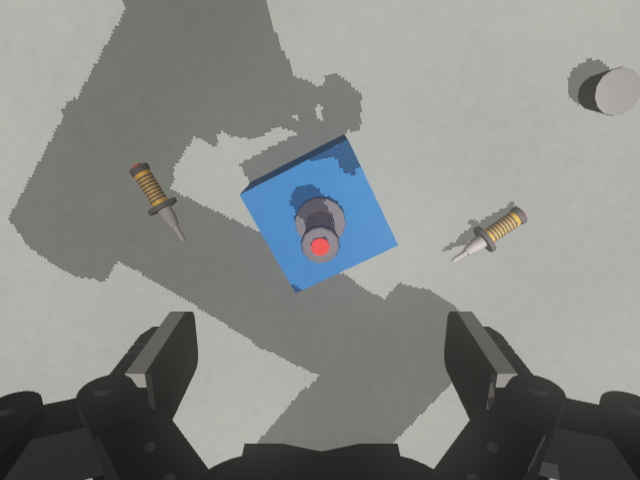

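The red pin is at wrist (320,246), within 1 px of the prediction, so the cameras agree. Descending to the grip.

play_rows(
  targets=[
    {"tx":0,"ty":0,"tz":0.15,"spin":0,"gripper":-1},
    {"tx":0,"ty":0,"tz":0.3,"spin":0,"gripper":-1},
    {"tx":0,"ty":0,"tz":0.42,"spin":0,"gripper":-1},
    {"tx":0,"ty":0,"tz":0.48,"spin":0,"gripper":-1},
    {"tx":0,"ty":0,"tz":0.506,"spin":0,"gripper":-1},
    {"tx":0,"ty":0,"tz":0.506,"spin":0,"gripper":-1},
  ],
)

```text
clock: 2.33
position: [499.2, 214.0, 74.3]
ee_rot: [0.993, -0.115, 0.0, -0.0]
contact_force: [0.3, -1.0, -0.2]
gripper_width: 85.5
```

```bash
python3 -c "
from h import *
print(read_state()['position'],read_state()['contact_force'])
d=get_image('wrist');np.savez('w2.npz',**d);cv2.imwrite('pics/w2.png',d['frame'][:,:,::-1])
print(proj(d,[500,211.5,106]))
"
```

```text
[499.23501658 214.03494176  74.26133057] [ 0.31014438 -0.96604282 -0.17764664]
[330.94012424 390.68521175]
```

View pics/w2.png

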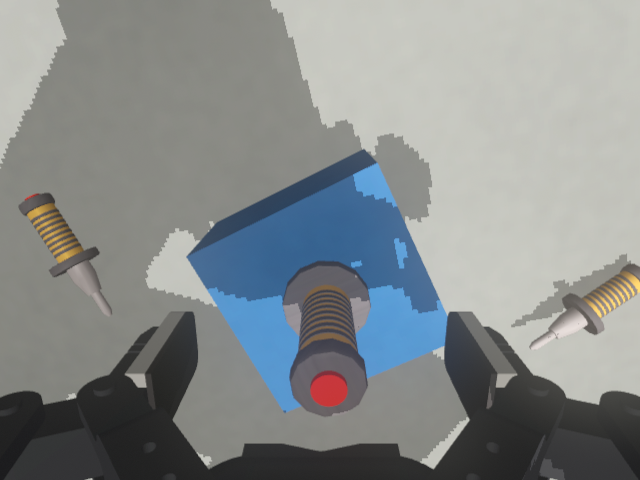

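```bash
python3 -c "
from h import *
s=read_state();print(s['position'],s['joint_vel'].round(4))
d=get_image('wrist');f=d['frame'].astype(int);m=(f[...,0]>2*f[...,1])&(f[...,0]>110);m[:,:270]=0;m[:,380:]=0
a=blob(d,m);print(a)
p=dep(d,*a[:2],z=106);print(p,move([p[0],p[1],73]))
"
```

```text
[499.52610229 214.10354164  74.70854626] [-0.0047 -0.0096  0.0039  0.001   0.0006  0.0003]
(np.float64(328.8996175908222), np.float64(388.2428298279159), 1046)
[500.80758056 211.97275442 106.        ] (array([1.62573944, 1.75877943, 1.8697555 ]), array([0.0065, 0.007 , 0.0075]))
```

play_rows(
  targets=[
    {"tx":0.006,"ty":0.007,"tz":0.005,"spin":0,"gripper":-1},
    {"tx":0.006,"ty":0.007,"tz":0.005,"spin":0,"gripper":-1},
    {"tx":0.006,"ty":0.007,"tz":0.005,"spin":0,"gripper":-1},
  ],
)

```text
clock: 2.8
position: [500.2, 211.4, 72.8]
ee_rot: [0.993, -0.115, 0.0, -0.0]
contact_force: [0.6, -0.5, -0.1]
gripper_width: 85.3
```

```bash
python3 -c "
from h import *
for k in range(2):
  s=read_state();print(s['position'],s['joint_vel'].round(4))
  d=get_image('wrist');f=d['frame'].astype(int);m=(f[...,0]>2*f[...,1])&(f[...,0]>110);m[:,:270]=0;m[:,380:]=0
  a=blob(d,m);p=dep(d,*a[:2],z=106);print(a,p,move([p[0],p[1],73]))
"
```

```text
[500.20830326 211.36681526  72.76675867] [ 0.0009  0.0011 -0.0003 -0.0013  0.     -0.0009]
(np.float64(319.87301587301585), np.float64(396.9094304388422), 1071) [500.86008061 211.92897827 106.        ] (array([ 0.51264671, -0.68265573, -0.28879949]), array([ 0.0021, -0.0027, -0.0012]))
[500.20484087 211.38186783  72.71092961] [0.0008 0.0007 0.     0.0006 0.0008 0.0007]
(np.float64(319.95884003741816), np.float64(397.01964452759586), 1069) [500.8405821  211.92289768 106.        ] (array([ 0.55840716, -0.67016414, -0.35124219]), array([ 0.0022, -0.0027, -0.0014]))
```

play_rows(
  targets=[
    {"tx":0.002,"ty":-0.002,"tz":0,"spin":0,"gripper":-0.2},
    {"tx":0.002,"ty":-0.002,"tz":0,"spin":0,"gripper":0.3},
    {"tx":0.002,"ty":-0.002,"tz":0,"spin":0,"gripper":0.5},
    {"tx":0.002,"ty":-0.002,"tz":0,"spin":0,"gripper":0.6},
    {"tx":0.002,"ty":-0.002,"tz":0,"spin":0,"gripper":1},
    {"tx":0.002,"ty":-0.002,"tz":0,"spin":0,"gripper":1},
    {"tx":0.002,"ty":-0.002,"tz":0,"spin":0,"gripper":1},
    {"tx":0.002,"ty":-0.002,"tz":0,"spin":0,"gripper":1},
  ],
)

```text
clock: 3.9
position: [500.6, 211.7, 72.6]
ee_rot: [0.993, -0.115, -0.0, 0.0]
contact_force: [0.6, -1.9, 0.5]
gripper_width: 17.4
```

```bash
python3 -c "
from h import *
s=read_state();print(s)
d=get_image('wrist');cv2.imwrite('pics/w3.png',d['frame'][:,:,::-1]);f=d['frame'].astype(int);m=(f[...,0]>2*f[...,1])&(f[...,0]>110);m[:,:270]=0;m[:,380:]=0
a=blob(d,m);p=dep(d,*a[:2],z=106);print(a,p)
"
```

```text
{'clock': 3.9, 'joints': array([ 6.98421727e-01,  4.38594341e-01, -4.07278446e-01,  1.25350611e-04,
       -7.25202909e-01,  6.41494490e-01]), 'joint_vel': array([-0.0018943 , -0.00032393,  0.00085236,  0.00174849, -0.00124146,
        0.00011196]), 'joint_efforts': array([ 6.49152920e-01, -3.58350635e+01,  1.37397319e+01,  2.81572625e+00,
        3.15195182e-01, -1.10000954e-03]), 'position': array([500.64411534, 211.65211674,  72.60678188]), 'ee_rot': array([ 9.93349585e-01, -1.15137227e-01, -6.57052396e-05,  1.30085523e-04]), 'contact_force': array([ 0.55060953, -1.85809741,  0.53408068]), 'wrist_torque': array([-0.35827755,  0.03351583,  0.05080645]), 'gripper_width': 17.359909470544455}
(np.float64(320.66605672461117), np.float64(398.4492223238792), 1093) [500.90958285 212.07997551 106.        ]
```

View pics/w3.png

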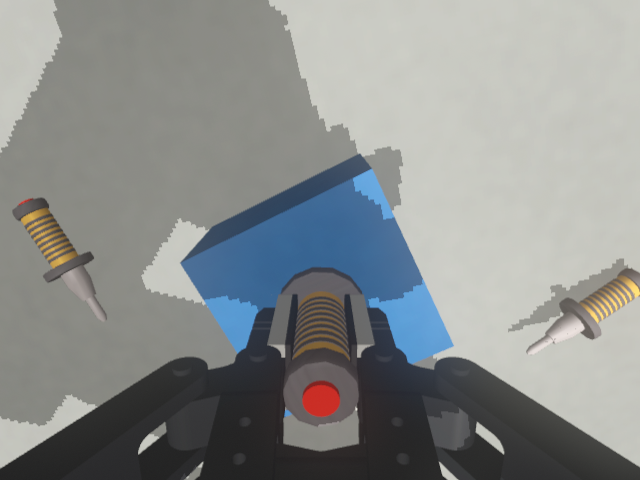

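play_rows(
  targets=[
    {"tx":0,"ty":0,"tz":-0.03,"spin":0,"gripper":1},
    {"tx":0,"ty":0,"tz":-0.08,"spin":0,"gripper":1},
    {"tx":0,"ty":0,"tz":-0.14,"spin":0,"gripper":1},
    {"tx":0,"ty":0,"tz":-0.2,"spin":0,"gripper":1},
    {"tx":0,"ty":0,"tz":-0.26,"spin":0,"gripper":1},
    {"tx":0,"ty":0,"tz":-0.32,"spin":0,"gripper":1},
    {"tx":0,"ty":0,"tz":-0.36,"spin":0,"gripper":1},
    {"tx":0,"ty":0,"tz":-0.36,"spin":0,"gripper":1},
  ],
)

```text
clock: 4.95
position: [501.0, 212.1, 163.5]
ee_rot: [0.993, -0.115, 0.001, -0.001]
contact_force: [-0.7, -0.1, -3.3]
gripper_width: 17.0
```

```bash
python3 -c "
from h import *
s=read_state();print(s['position'],s['contact_force'],s['wrist_torque'],s['gripper_width'])
p=s['position']
print(move([551.2,-189.6,162]))
for n in ('wrist','scene'):
  d=get_image(n);np.savez('x_%s.npz'%n,**d)
  if n=='wrist': cv2.imwrite('pics/w4.png',d['frame'][:,:,::-1])
  else:
    u,v=proj(d,p);print(u,v);crop(d,int(u)-60,int(v)-60,120,120,5,'pics/s4.png',1.6)
"
```

```text
[501.03417677 212.08036907 163.50156142] [-0.72080698 -0.06524201 -3.2630348 ] [-0.01430889 -0.01370291 -0.00476515] 17.012394489938654
(array([140.70993749, 379.55960893,   1.09551843]), array([0.5628, 1.5182, 0.0044]))
381.081381965536 133.2714178006419
```

View pics/w4.png

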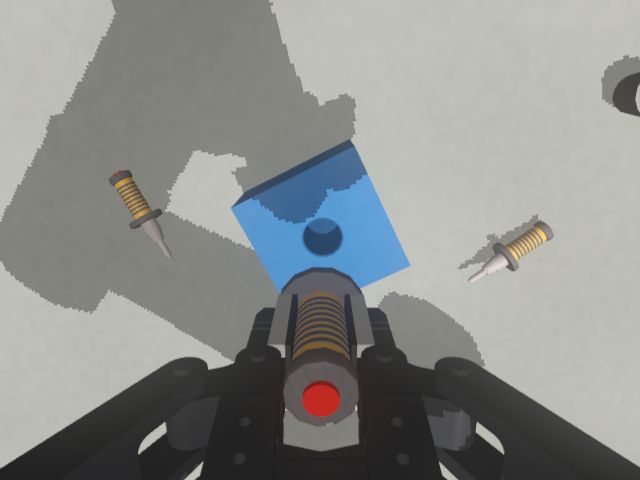

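View pics/s4.png

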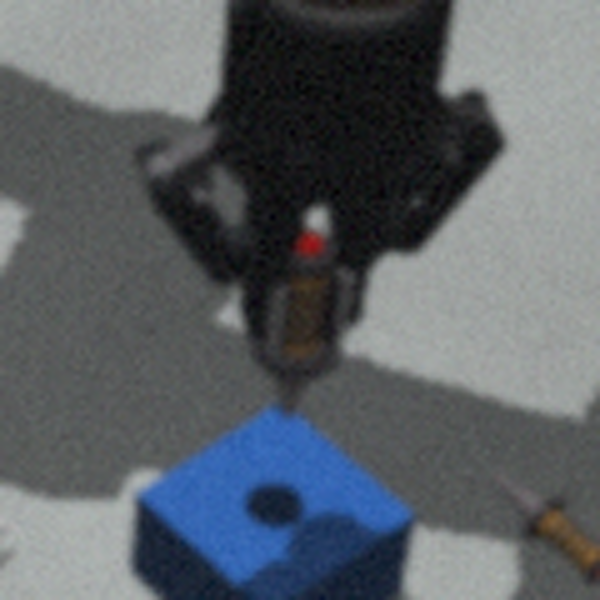

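play_rows(
  targets=[
    {"tx":0.07,"ty":0.15,"tz":0,"spin":0,"gripper":1},
    {"tx":0.14,"ty":0.35,"tz":0,"spin":0,"gripper":1},
    {"tx":0.2,"ty":0.55,"tz":0,"spin":0,"gripper":1},
    {"tx":0.28,"ty":0.75,"tz":0,"spin":0,"gripper":1},
    {"tx":0.35,"ty":0.95,"tz":0,"spin":0,"gripper":1},
  ],
)

```text
clock: 5.68
position: [531.3, -41.1, 161.9]
ee_rot: [0.993, -0.115, -0.001, 0.0]
contact_force: [1.3, 0.2, -2.6]
gripper_width: 17.3
```

```bash
python3 -c "
from h import *
print(move([551.2,-189.6,162]))
d=dict(np.load('x_wrist.npz'))
print('hole',dep(d,323,237,z=50))
"
```

```text
(array([ 5.32916114e+01,  1.40031025e+02, -1.34303947e-01]), array([ 2.132e-01,  5.601e-01, -5.000e-04]))
hole [499.87880614 211.50604131  50.        ]
```

play_rows(
  targets=[
    {"tx":0.07,"ty":0.18,"tz":0,"spin":0,"gripper":1},
    {"tx":0.14,"ty":0.36,"tz":0,"spin":0,"gripper":1},
    {"tx":0.19,"ty":0.5,"tz":0,"spin":0,"gripper":1},
    {"tx":0.213,"ty":0.567,"tz":0,"spin":0,"gripper":1},
    {"tx":0.213,"ty":0.567,"tz":0,"spin":0,"gripper":1},
    {"tx":0.213,"ty":0.567,"tz":0,"spin":0,"gripper":1},
  ],
)

```text
clock: 6.42
position: [550.7, -188.7, 162.2]
ee_rot: [0.993, -0.115, -0.0, -0.0]
contact_force: [-0.0, 0.4, -2.4]
gripper_width: 17.5
```

```bash
cat > ring.py <<'E'
from h import *
import sys
s=read_state();print(s['position'],s['contact_force'].round(2),s['joint_vel'].round(3).tolist(),s['ee_rot'].round(4))
d=get_image('wrist');np.savez('r.npz',**d)
cv2.imwrite('pics/'+sys.argv[1],d['frame'][:,:,::-1])
f=d['frame'].astype(int);m=((f[...,0]>f[...,2]+60)&(f[...,1]>f[...,2]+50)).astype(np.uint8);m[:, :220]=0;m[:,420:]=0
u0,v0=proj(d,[551.2,-189.6,36]);print(u0,v0)
k=np.zeros_like(m);k[max(0,int(v0)-30):int(v0)+30,int(u0)-30:int(u0)+30]=1;m*=k
v,u=np.nonzero(m);(cx,cy),ax,an=cv2.fitEllipse(cv2.convexHull(np.stack([u,v],1).astype(np.int32)));print(len(u),cx,cy,ax)
p=dep(d,cx,cy,z=36);print('ring',p,move([p[0],p[1],s['position'][2]]))
E
python3 ring.py w5.png
```

```text
[ 550.71199992 -188.74696803  162.17594249] [-0.04  0.41 -2.41] [0.011, -0.007, 0.0, 0.001, 0.001, 0.0] [ 9.934e-01 -1.148e-01 -5.000e-04 -1.000e-04]
322.46216877997307 227.93114415659764
175 322.01483154296875 227.84207153320312 (20.835615158081055, 22.11528778076172)
ring [ 551.31901195 -189.34227081   36.        ] (array([0.66311734, 0.68351602, 0.20804119]), array([0.0027, 0.0027, 0.0008]))
```

View pics/w5.png

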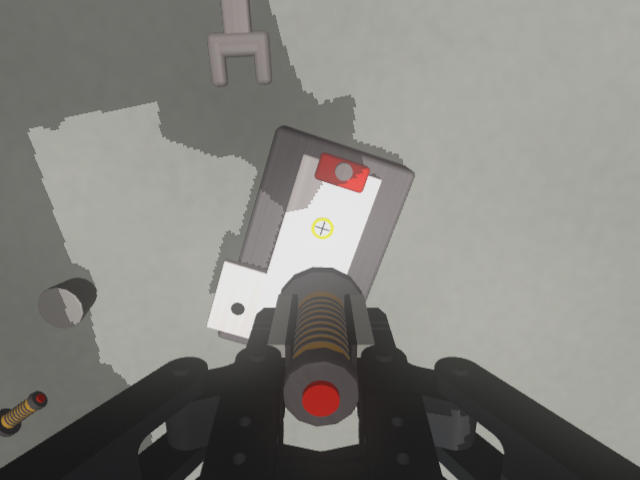

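The ring is at wrist (322,228), which gives (551.3,-189.3), and the top camera agrees within 0.5 mm. The punch sits straight in the jaws, with the pin at (321,398). I'll descend to just above the blank.

play_rows(
  targets=[
    {"tx":0,"ty":0,"tz":0.05,"spin":0,"gripper":1},
    {"tx":0,"ty":0,"tz":0.11,"spin":0,"gripper":1},
    {"tx":0,"ty":0,"tz":0.16,"spin":0,"gripper":1},
    {"tx":0,"ty":0,"tz":0.19,"spin":0,"gripper":1},
    {"tx":0,"ty":0,"tz":0.208,"spin":0,"gripper":1},
    {"tx":0,"ty":0,"tz":0.208,"spin":0,"gripper":1},
    {"tx":0,"ty":0,"tz":0.208,"spin":0,"gripper":1},
    {"tx":0,"ty":0,"tz":0.208,"spin":0,"gripper":1},
  ],
)

```text
clock: 7.48
position: [551.2, -189.6, 111.0]
ee_rot: [0.993, -0.115, 0.0, -0.0]
contact_force: [0.1, 0.5, -3.5]
gripper_width: 16.8
```

```bash
python3 ring.py w6.png; python3 -c "
from h import *
d=get_image('scene');u,v=proj(d,[551,-190,36]);print(u,v);crop(d,int(u)-50,int(v)-70,100,100,6,'pics/s6.png',1.6)
print(move([551.3,-189.85,105]))
"
```

```text
[ 551.23654882 -189.64238667  111.02731207] [ 0.14  0.53 -3.47] [0.0, -0.0, -0.001, -0.001, -0.001, -0.001] [ 9.933e-01 -1.151e-01  5.000e-04 -0.000e+00]
321.40678796011366 257.7069588597657
212 320.8795166015625 257.60736083984375 (25.34361457824707, 26.959552764892578)
ring [ 551.3130321  -189.35170074   36.        ] (array([ 0.07745455, -0.29153979, -0.03539271]), array([ 0.0003, -0.0012, -0.0001]))
197.16883867195017 269.8053383116213
(array([0.20228638, 0.19410575, 5.9246521 ]), array([0.0008, 0.0008, 0.0237]))
```

View pics/w6.png

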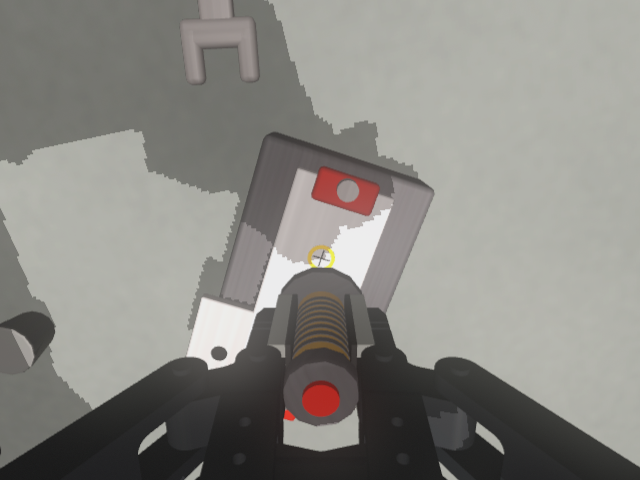

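View pics/s6.png

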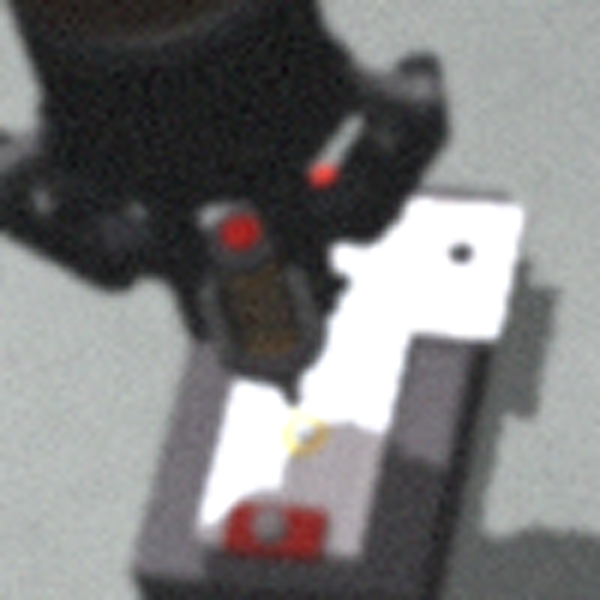

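play_rows(
  targets=[
    {"tx":0,"ty":0,"tz":0.01,"spin":0,"gripper":1},
    {"tx":0,"ty":0,"tz":0.02,"spin":0,"gripper":1},
    {"tx":0,"ty":0.001,"tz":0.032,"spin":0,"gripper":1},
    {"tx":0,"ty":0.001,"tz":0.032,"spin":0,"gripper":1},
    {"tx":0,"ty":0.001,"tz":0.032,"spin":0,"gripper":1},
  ],
)

```text
clock: 8.2
position: [550.9, -189.8, 102.5]
ee_rot: [0.993, -0.115, -0.0, 0.0]
contact_force: [0.4, 0.2, -3.0]
gripper_width: 17.0
```

```bash
python3 -c "
from h import *
s=read_state();print(s['position'],s['contact_force'])
d=get_image('scene');u,v=197,270;crop(d,int(u)-50,int(v)-70,100,100,6,'pics/s7.png',1.4)
print(read_state()['contact_force'])
d=get_image('wrist');crop(d,240,230,160,120,5,'pics/w7.png')
print(read_state()['contact_force'])
"
```

```text
[ 550.92718586 -189.84559081  102.51143595] [ 0.35082133  0.24544018 -3.01157573]
[-0.70978098 -0.1364152  -2.60623678]
[ 0.09808663  0.80943242 -1.08305476]
```

View pics/s7.png

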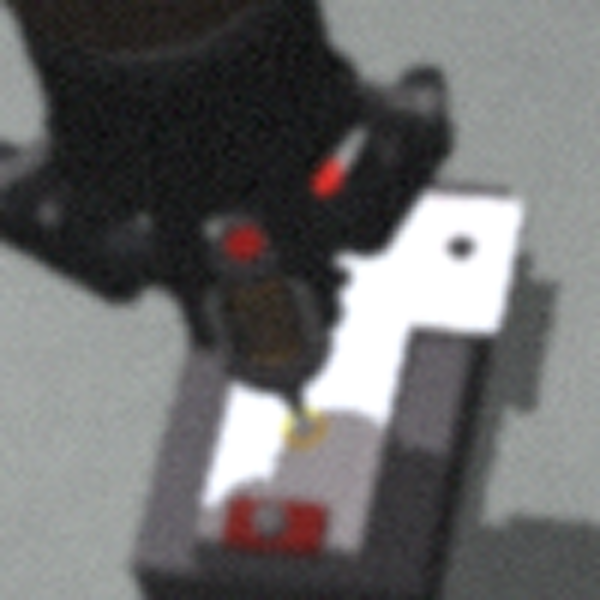

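View pics/w7.png

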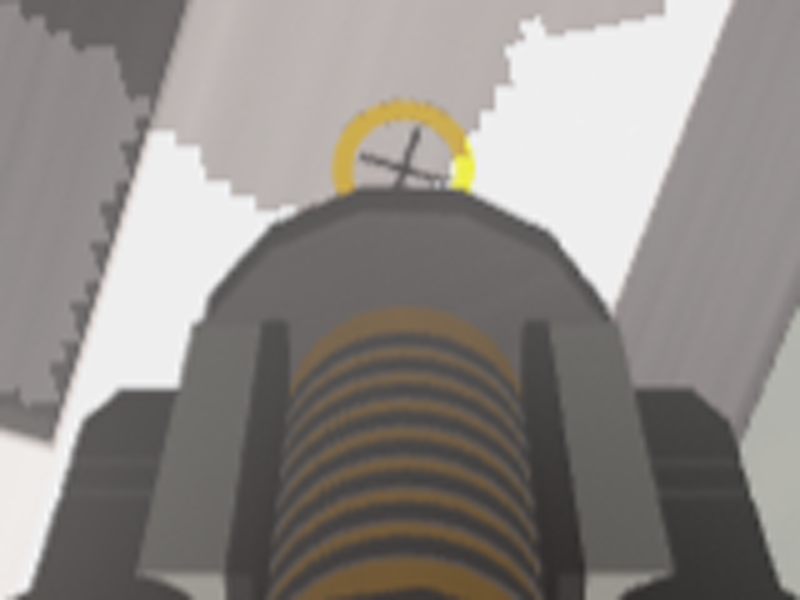

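play_rows(
  targets=[
    {"tx":0,"ty":0,"tz":0.002,"spin":0,"gripper":1},
    {"tx":0,"ty":0,"tz":0.004,"spin":0,"gripper":1},
    {"tx":0,"ty":0,"tz":0.006,"spin":0,"gripper":1},
    {"tx":0,"ty":0,"tz":0.006,"spin":0,"gripper":1},
  ],
)

```text
clock: 8.8
position: [550.9, -189.8, 101.0]
ee_rot: [0.993, -0.115, -0.0, 0.0]
contact_force: [0.1, -0.0, -2.5]
gripper_width: 17.2
```

play_rows(
  targets=[
    {"tx":0,"ty":0,"tz":0.002,"spin":0,"gripper":1},
    {"tx":0,"ty":0,"tz":0.004,"spin":0,"gripper":1},
    {"tx":0,"ty":0,"tz":0.004,"spin":0,"gripper":1},
  ],
)

```text
clock: 9.18
position: [550.9, -189.8, 100.0]
ee_rot: [0.993, -0.115, -0.0, -0.0]
contact_force: [0.6, 0.2, -3.1]
gripper_width: 17.2
```

play_rows(
  targets=[
    {"tx":0,"ty":0,"tz":0.002,"spin":0,"gripper":1},
    {"tx":0,"ty":0,"tz":0.004,"spin":0,"gripper":1},
    {"tx":0,"ty":0,"tz":0.004,"spin":0,"gripper":1},
  ],
)

```text
clock: 9.55
position: [550.9, -189.8, 99.0]
ee_rot: [0.993, -0.115, -0.0, -0.0]
contact_force: [0.3, -0.3, -1.7]
gripper_width: 17.2
```

play_rows(
  targets=[
    {"tx":0,"ty":0,"tz":0.002,"spin":0,"gripper":1},
    {"tx":0,"ty":0,"tz":0.004,"spin":0,"gripper":1},
    {"tx":0,"ty":0,"tz":0.004,"spin":0,"gripper":1},
  ],
)

```text
clock: 9.93
position: [550.9, -189.8, 98.0]
ee_rot: [0.993, -0.115, -0.0, 0.0]
contact_force: [-0.1, 0.5, -2.1]
gripper_width: 17.3
```

play_rows(
  targets=[
    {"tx":0,"ty":0,"tz":0.002,"spin":0,"gripper":1},
    {"tx":0,"ty":0,"tz":0.004,"spin":0,"gripper":1},
    {"tx":0,"ty":0,"tz":0.004,"spin":0,"gripper":1},
  ],
)

```text
clock: 10.3
position: [550.9, -189.8, 97.0]
ee_rot: [0.993, -0.115, -0.0, 0.0]
contact_force: [0.9, -0.4, -2.9]
gripper_width: 17.3
```

play_rows(
  targets=[
    {"tx":0,"ty":0,"tz":0.002,"spin":0,"gripper":1},
    {"tx":0,"ty":0,"tz":0.004,"spin":0,"gripper":1},
    {"tx":0,"ty":0,"tz":0.004,"spin":0,"gripper":1},
  ],
)

```text
clock: 10.68
position: [550.9, -189.8, 96.1]
ee_rot: [0.993, -0.115, 0.0, 0.0]
contact_force: [-1.2, -0.3, -2.9]
gripper_width: 17.3
```

play_rows(
  targets=[
    {"tx":0,"ty":0,"tz":0.002,"spin":0,"gripper":1},
    {"tx":0,"ty":0,"tz":0.004,"spin":0,"gripper":1},
    {"tx":0,"ty":0,"tz":0.004,"spin":0,"gripper":1},
  ],
)

```text
clock: 11.05
position: [551.1, -189.9, 95.5]
ee_rot: [0.993, -0.115, 0.0, 0.0]
contact_force: [-1.0, 0.1, 1.5]
gripper_width: 17.2
```

```bash
python3 -c "
from h import *
s=read_state();print(s['position'],s['contact_force'])
d=get_image('scene');u,v=197,270;crop(d,int(u)-50,int(v)-70,100,100,6,'pics/s8.png',1.4)
d=get_image('wrist');crop(d,240,230,160,120,5,'pics/w8.png')
print(read_state()['contact_force'])
"
```

```text
[ 551.06272653 -189.86708467   95.52534362] [-1.02754941  0.10718147  1.45552299]
[-0.44911514  0.4838554   1.77478536]
```

View pics/s8.png

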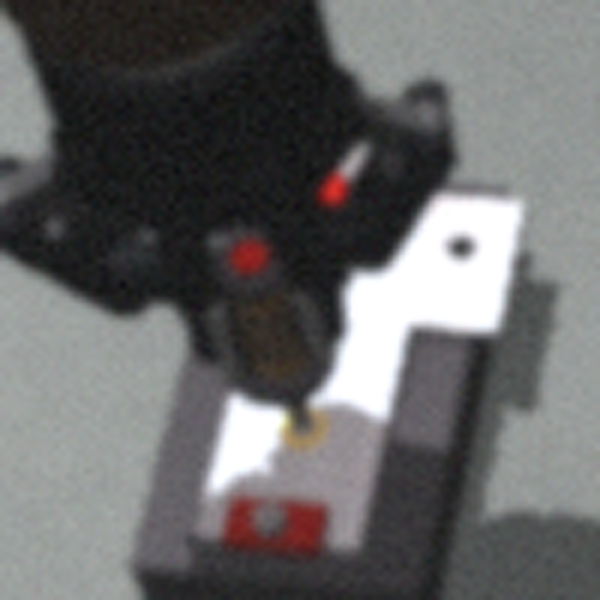

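View pics/w8.png

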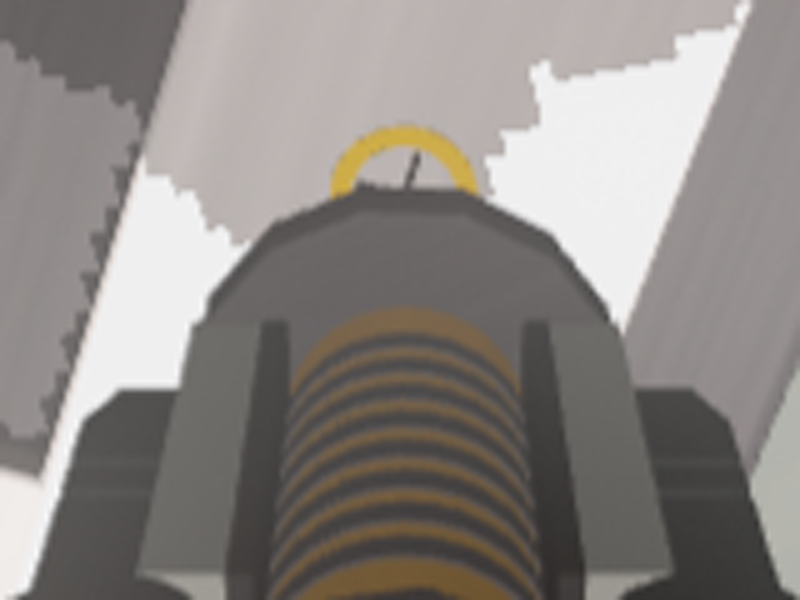

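The tip has touched inside the ring: the force rose about 4.4 N. I'll press on in 0.5 mm steps.

play_rows(
  targets=[
    {"tx":0,"ty":0,"tz":0.002,"spin":0,"gripper":1},
    {"tx":0,"ty":0,"tz":0.003,"spin":0,"gripper":1},
    {"tx":0,"ty":0,"tz":0.003,"spin":0,"gripper":1},
  ],
)

```text
clock: 11.52
position: [551.1, -189.9, 94.7]
ee_rot: [0.993, -0.115, 0.0, 0.0]
contact_force: [-1.6, 0.6, 4.1]
gripper_width: 17.1
```

play_rows(
  targets=[
    {"tx":0,"ty":0,"tz":0.002,"spin":0,"gripper":1},
    {"tx":0,"ty":0,"tz":0.003,"spin":0,"gripper":1},
    {"tx":0,"ty":0,"tz":0.003,"spin":0,"gripper":1},
  ],
)

```text
clock: 11.9
position: [551.2, -189.9, 94.1]
ee_rot: [0.993, -0.115, 0.0, 0.0]
contact_force: [-2.1, 2.2, 5.8]
gripper_width: 17.3
```

play_rows(
  targets=[
    {"tx":0,"ty":0,"tz":0.002,"spin":0,"gripper":1},
    {"tx":0,"ty":0,"tz":0.002,"spin":0,"gripper":1},
  ],
)

```text
clock: 12.15
position: [551.2, -189.8, 93.7]
ee_rot: [0.993, -0.115, 0.0, 0.0]
contact_force: [-2.0, 0.8, 7.5]
gripper_width: 17.1
```

play_rows(
  targets=[
    {"tx":0,"ty":0,"tz":0.002,"spin":0,"gripper":1},
    {"tx":0,"ty":0,"tz":0.002,"spin":0,"gripper":1},
  ],
)

```text
clock: 12.4
position: [551.2, -189.9, 93.3]
ee_rot: [0.993, -0.115, 0.0, 0.0]
contact_force: [-1.7, 1.1, 7.2]
gripper_width: 17.2
```

play_rows(
  targets=[
    {"tx":0,"ty":0,"tz":0.002,"spin":0,"gripper":1},
    {"tx":0,"ty":0,"tz":0.002,"spin":0,"gripper":1},
  ],
)

```text
clock: 12.65
position: [551.2, -189.9, 92.9]
ee_rot: [0.993, -0.115, 0.0, 0.0]
contact_force: [-1.7, 1.7, 8.1]
gripper_width: 17.2
```

```bash
python3 -c "
from h import *
s=read_state();print(s['position'],s['contact_force'])
d=get_image('wrist');f=d['frame'].astype(int);m=(f[...,0]>2*f[...,1])&(f[...,0]>110);m[:,:285]=0;m[:,360:]=0;m[:360]=0
print(blob(d,m));np.savez('p1.npz',**d)
s=read_state();print(s['position'],s['contact_force'])
"
```

```text
[ 551.20046176 -189.85285222   92.89394056] [-1.69607706  1.7390276   8.09317619]
(np.float64(314.1118881118881), np.float64(406.75664335664334), 1430)
[ 551.19636928 -189.8644004    92.90760917] [-2.70725893  1.47460799  6.93150931]
```

play_rows(
  targets=[
    {"tx":0,"ty":0,"tz":0.002,"spin":0,"gripper":1},
    {"tx":0,"ty":0,"tz":0.002,"spin":0,"gripper":1},
  ],
)

```text
clock: 12.95
position: [551.2, -189.9, 92.4]
ee_rot: [0.993, -0.115, 0.0, 0.0]
contact_force: [-2.3, 1.9, 6.4]
gripper_width: 17.2
```

play_rows(
  targets=[
    {"tx":0,"ty":0,"tz":0.002,"spin":0,"gripper":1},
    {"tx":0,"ty":0,"tz":0.002,"spin":0,"gripper":1},
  ],
)

```text
clock: 13.2
position: [551.2, -189.8, 91.8]
ee_rot: [0.993, -0.115, 0.0, 0.0]
contact_force: [-2.6, 1.7, 7.1]
gripper_width: 17.0
```

```bash
python3 -c "
from h import *
s=read_state();print(s['position'],s['contact_force'])
d=get_image('wrist');np.savez('p2.npz',**d);crop(d,250,340,160,120,5,'pics/p2.png')
s=read_state();print(s['position'],s['contact_force'])
for n in ('x_wrist','r','p1','p2'):
  e=np.load(n+'.npz');f=e['frame'].astype(int);m=((f[...,0]>2*f[...,1])&(f[...,0]>110)).astype(np.uint8)
  k,l,st,c=cv2.connectedComponentsWithStats(m)
  for i in range(1,k):
    if st[i,4]>700: print(n,st[i],c[i])
"
```

```text
[ 551.2091595  -189.80099037   91.81943979] [-2.58526149  1.65501872  7.10009179]
[ 551.17939289 -189.82773032   91.82112586] [-2.7511401   2.06179998  7.52045654]
x_wrist [ 302  381   38   36 1090] [320.59633028 398.44678899]
r [ 312  167   67   44 1394] [342.56097561 189.86011478]
r [302 384  38  33 973] [320.49743063 400.03699897]
p1 [ 311  173   73   52 1836] [345.52287582 199.16122004]
p1 [ 302  381   38   39 1139] [320.23266023 400.7928007 ]
p2 [ 311  173   74   53 1873] [345.83182061 199.59690336]
p2 [ 302  381   38   41 1183] [320.18343195 401.54691462]
```

```bash
python3 -c "
from h import *
s=read_state();e=dict(np.load('p2.npz'));p=s['position']
for h in (33.4,34.4,35.4,36.4): print(h,proj(e,p+[0,0,h]),proj(e,p+axes(s)[:,0]*-5+[0,0,h]))
for n in ('x_wrist','r','p1','p2'):
  f=np.load(n+'.npz')['frame'];print(n,[tuple(x) for x in f[376:386:2,320]],[int(x[0]) for x in f[412:426,320]])
"
```

```text
33.4 [322.52626428 398.9405021 ] [322.4647643  414.68089254]
34.4 [322.54511627 401.46614166] [322.48284907 417.30657131]
35.4 [322.5642942  404.03544744] [322.50124239 419.97704594]
36.4 [322.58380658 406.64956173] [322.51995221 422.69347268]
x_wrist [(np.uint8(98), np.uint8(91), np.uint8(91)), (np.uint8(97), np.uint8(91), np.uint8(90)), (np.uint8(112), np.uint8(66), np.uint8(64)), (np.uint8(121), np.uint8(34), np.uint8(30)), (np.uint8(133), np.uint8(34), np.uint8(29))] [192, 192, 192, 192, 161, 109, 97, 96, 96, 96, 97, 96, 96, 95]
r [(np.uint8(89), np.uint8(83), np.uint8(82)), (np.uint8(89), np.uint8(83), np.uint8(82)), (np.uint8(102), np.uint8(61), np.uint8(59)), (np.uint8(109), np.uint8(35), np.uint8(31)), (np.uint8(121), np.uint8(36), np.uint8(32))] [178, 177, 177, 177, 147, 101, 89, 89, 89, 88, 89, 88, 115, 138]
p1 [(np.uint8(92), np.uint8(85), np.uint8(84)), (np.uint8(92), np.uint8(85), np.uint8(85)), (np.uint8(106), np.uint8(62), np.uint8(60)), (np.uint8(113), np.uint8(35), np.uint8(32)), (np.uint8(113), np.uint8(35), np.uint8(31))] [182, 182, 182, 182, 182, 182, 182, 161, 116, 93, 92, 92, 92, 92]
p2 [(np.uint8(93), np.uint8(86), np.uint8(85)), (np.uint8(92), np.uint8(86), np.uint8(85)), (np.uint8(106), np.uint8(62), np.uint8(61)), (np.uint8(114), np.uint8(35), np.uint8(32)), (np.uint8(114), np.uint8(36), np.uint8(32))] [182, 182, 182, 182, 182, 182, 182, 182, 171, 131, 93, 93, 93, 123]
```

View pics/p2.png

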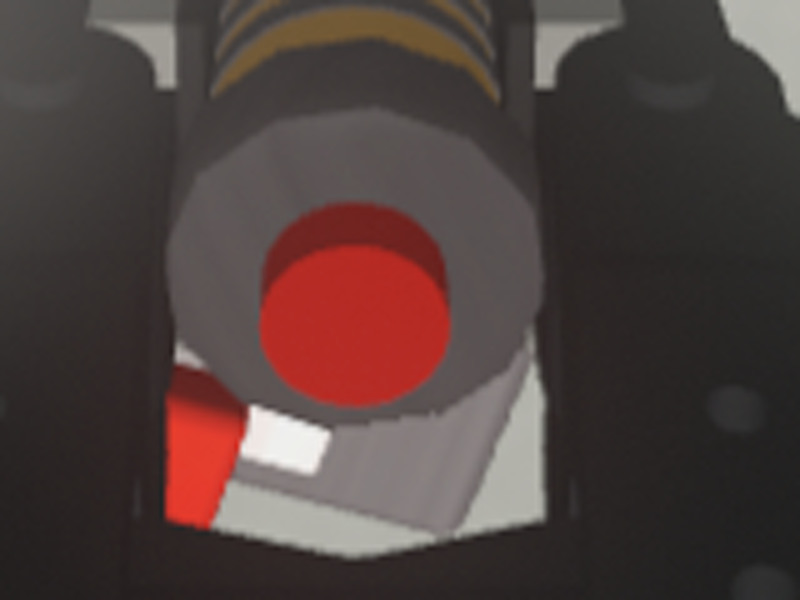

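play_rows(
  targets=[
    {"tx":0,"ty":0,"tz":0.002,"spin":0,"gripper":1},
    {"tx":0,"ty":0,"tz":0.002,"spin":0,"gripper":1},
  ],
)

```text
clock: 13.5
position: [551.1, -189.8, 91.2]
ee_rot: [0.993, -0.115, 0.0, 0.0]
contact_force: [-1.5, 1.0, 6.3]
gripper_width: 17.3
```

```bash
cat > pin.py <<'E'
from h import *
s=read_state();print(s['position'],s['contact_force'])
d=get_image('wrist');f=d['frame'].astype(int)
c=f[405:432,320,0];i=np.argmax(c<140);
# subpixel edge at half level
hi=c[:6].mean();lo=94;j=np.argmax(c<(hi+lo)/2);e=405+j-1+(c[j-1]-(hi+lo)/2)/(c[j-1]-c[j])
print('edge',e,'rise',(e-416.6)/2.72)
s=read_state();print(s['position'],s['contact_force'])
E
python3 pin.py
```

```text
[ 551.14490305 -189.79808393   91.15478497] [-1.48477076  1.01254479  6.28272428]
edge 421.8292682926829 rise 1.922525107604003
[ 551.13362619 -189.80283147   91.10916296] [-2.38889212  0.45093572  5.65295336]
```

play_rows(
  targets=[
    {"tx":0,"ty":0,"tz":0.002,"spin":0,"gripper":1},
    {"tx":0,"ty":0,"tz":0.002,"spin":0,"gripper":1},
  ],
)

```text
clock: 13.8
position: [551.1, -189.8, 90.3]
ee_rot: [0.993, -0.115, 0.0, -0.0]
contact_force: [-1.4, 1.3, 4.3]
gripper_width: 17.3
```

```bash
python3 pin.py
```

```text
[ 551.06890025 -189.75026916   90.27495548] [-1.41880019  1.31237859  4.27611902]
edge 423.1003401360544 rise 2.389830932372932
[ 551.05890417 -189.74726322   90.22052023] [-1.07647569  1.11993916  3.95073269]
```

It snapped: net force fell from about 10.8 N to about 6.7 N and the pin is about 2.4 mm up (31.4 mm, over 31). Easing off now.

play_rows(
  targets=[
    {"tx":0,"ty":0,"tz":-0.02,"spin":0,"gripper":1},
    {"tx":0,"ty":0,"tz":-0.05,"spin":0,"gripper":1},
    {"tx":0,"ty":0,"tz":-0.1,"spin":0,"gripper":1},
    {"tx":0,"ty":0,"tz":-0.16,"spin":0,"gripper":1},
    {"tx":0,"ty":0,"tz":-0.22,"spin":0,"gripper":1},
    {"tx":0,"ty":0,"tz":-0.29,"spin":0,"gripper":1},
    {"tx":0,"ty":0,"tz":-0.29,"spin":0,"gripper":1},
  ],
)

```text
clock: 14.72
position: [552.1, -190.0, 164.8]
ee_rot: [0.993, -0.115, 0.002, -0.0]
contact_force: [-0.4, 0.7, -3.4]
gripper_width: 17.2
```

```bash
python3 pin.py; python3 -c "
from h import *
print(move([500.2,211.6,163]))"
```

```text
[ 552.06187684 -189.97317782  164.77751283] [-0.36698942  0.65851854 -3.35194294]
edge 416.1630434782609 rise -0.16064578005115743
[ 551.16381616 -189.76906964  163.42665332] [-1.1205127  -0.08492806 -2.51940019]
(array([-141.50922504, -379.03773263,    0.39890419]), array([-0.566 , -1.5162,  0.0016]))
```

Pin is back to rest. Returning to the holder.

play_rows(
  targets=[
    {"tx":-0.07,"ty":-0.15,"tz":0,"spin":0,"gripper":1},
    {"tx":-0.14,"ty":-0.35,"tz":0,"spin":0,"gripper":1},
    {"tx":-0.21,"ty":-0.55,"tz":0,"spin":0,"gripper":1},
    {"tx":-0.28,"ty":-0.75,"tz":0,"spin":0,"gripper":1},
    {"tx":-0.36,"ty":-0.95,"tz":0,"spin":0,"gripper":1},
  ],
)

```text
clock: 15.4
position: [516.9, 63.5, 161.9]
ee_rot: [0.993, -0.115, -0.001, 0.0]
contact_force: [1.2, 0.1, -4.2]
gripper_width: 16.8
```

play_rows(
  targets=[
    {"tx":-0.06,"ty":-0.18,"tz":0,"spin":0,"gripper":1},
    {"tx":-0.13,"ty":-0.36,"tz":0,"spin":0,"gripper":1},
    {"tx":-0.18,"ty":-0.5,"tz":0,"spin":0,"gripper":1},
    {"tx":-0.206,"ty":-0.566,"tz":0,"spin":0,"gripper":1},
    {"tx":-0.206,"ty":-0.566,"tz":0,"spin":0,"gripper":1},
    {"tx":-0.206,"ty":-0.566,"tz":0,"spin":0,"gripper":1},
    {"tx":-0.206,"ty":-0.566,"tz":0,"spin":0,"gripper":1},
  ],
)

```text
clock: 16.27
position: [499.9, 210.4, 162.5]
ee_rot: [0.993, -0.116, -0.0, 0.0]
contact_force: [0.5, -0.8, -2.1]
gripper_width: 17.4
```

```bash
python3 -c "
from h import *
s=read_state();print(s['position'],s['ee_rot'],s['contact_force'])
d=get_image('wrist');cv2.imwrite('pics/w10.png',d['frame'][:,:,::-1])
f=d['frame'].astype(int);u,v=proj(d,[500,211.5,50]);print(u,v)
x=f[int(v)-22:int(v)+22,int(u)-28:int(u)+28];m=(x.sum(2)<230).astype(np.uint8)
k,l,st,c=cv2.connectedComponentsWithStats(m);i=1+np.argmax(st[1:,4]);print(st[i],c[i]+[int(u)-28,int(v)-22])
crop(d,int(u)-60,int(v)-50,120,100,6,'pics/hole.png')
"
```

```text
[499.89382326 210.37883169 162.46136582] [ 9.93261132e-01 -1.15897607e-01 -1.80085264e-04  1.87013169e-04] [ 0.46880399 -0.77974553 -2.13411743]
319.2802020458732 235.86612963536396
[  9  12  38  29 715] [318.43356643 239.95244755]
```

View pics/hole.png

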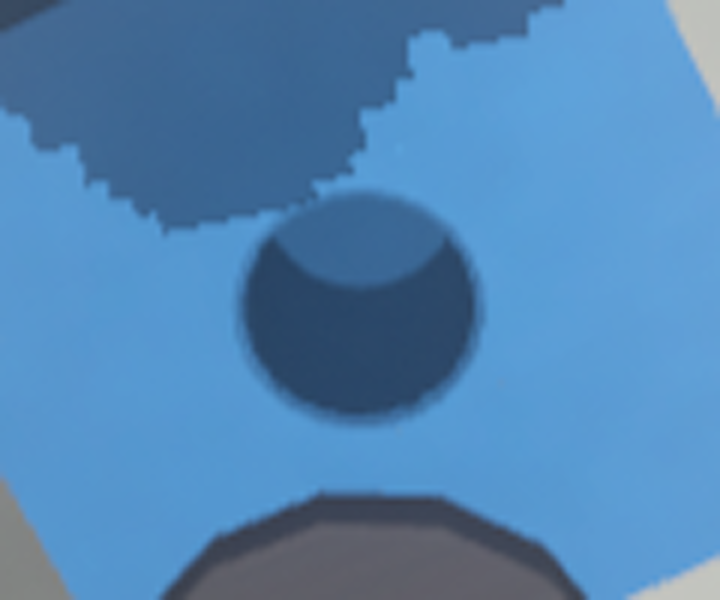

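play_rows(
  targets=[
    {"tx":0,"ty":0,"tz":0.03,"spin":0,"gripper":1},
    {"tx":0,"ty":0,"tz":0.08,"spin":0,"gripper":1},
    {"tx":0,"ty":0,"tz":0.12,"spin":0,"gripper":1},
    {"tx":0,"ty":0,"tz":0.15,"spin":0,"gripper":1},
    {"tx":0,"ty":0,"tz":0.15,"spin":0,"gripper":1},
    {"tx":0,"ty":0,"tz":0.15,"spin":0,"gripper":1},
  ],
)

```text
clock: 17.08
position: [500.1, 211.7, 125.3]
ee_rot: [0.993, -0.115, 0.0, -0.0]
contact_force: [0.1, 0.2, -2.2]
gripper_width: 16.9
```

```bash
python3 -c "
from h import *
print(read_state()['position'],move([500.1,211.3,72.6]))
d=get_image('scene');u,v=proj(d,[500,211,60]);crop(d,int(u)-50,int(v)-50,100,100,6,'pics/s11.png',1.5)"
```

```text
[500.13113911 211.71376779 125.28363085] (array([3.82278581e-02, 4.28373288e-01, 5.26835095e+01]), array([2.000e-04, 1.700e-03, 2.107e-01]))
```

View pics/s11.png

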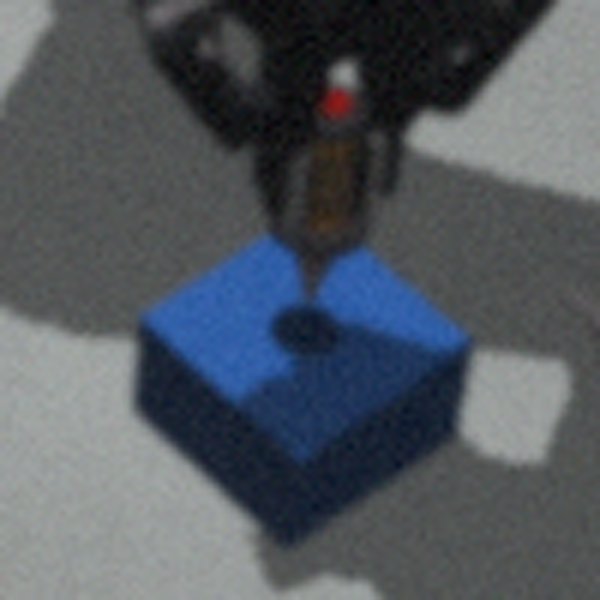

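The punch is aligned over the hole, with the tip at crop (312,295) heading to the hole at (304,328). Descending.

play_rows(
  targets=[
    {"tx":0,"ty":0.001,"tz":0.03,"spin":0,"gripper":1},
    {"tx":0,"ty":0.001,"tz":0.06,"spin":0,"gripper":1},
    {"tx":0,"ty":0.001,"tz":0.09,"spin":0,"gripper":1},
    {"tx":0,"ty":0.001,"tz":0.11,"spin":0,"gripper":1},
    {"tx":0,"ty":0.001,"tz":0.11,"spin":0,"gripper":1},
  ],
)

```text
clock: 17.75
position: [499.6, 211.1, 97.0]
ee_rot: [0.993, -0.115, -0.0, 0.0]
contact_force: [-0.1, 0.8, -2.4]
gripper_width: 17.1
```

play_rows(
  targets=[
    {"tx":0,"ty":0,"tz":0.03,"spin":0,"gripper":1},
    {"tx":0,"ty":0,"tz":0.06,"spin":0,"gripper":1},
    {"tx":0,"ty":0,"tz":0.08,"spin":0,"gripper":1},
    {"tx":0,"ty":0,"tz":0.088,"spin":0,"gripper":1},
    {"tx":0,"ty":0,"tz":0.088,"spin":0,"gripper":1},
    {"tx":0,"ty":0,"tz":0.088,"spin":0,"gripper":1},
  ],
)

```text
clock: 18.5
position: [500.0, 211.4, 75.8]
ee_rot: [0.993, -0.115, 0.0, -0.0]
contact_force: [-0.1, 0.1, -3.3]
gripper_width: 17.2
```

```bash
python3 -c "
from h import *
s=read_state();print(s['position'],s['contact_force'],move([500.1,211.3,72.6])[0])"
```

```text
[499.96931112 211.36956866  75.80448159] [-0.12237824  0.06116365 -3.28962796] [0.14189235 0.03914409 3.20452117]
```

play_rows(
  targets=[
    {"tx":0,"ty":0,"tz":0.004,"spin":0,"gripper":1},
    {"tx":0,"ty":0,"tz":0.008,"spin":0,"gripper":1},
    {"tx":0,"ty":0,"tz":0.01,"spin":0,"gripper":1},
    {"tx":0,"ty":0,"tz":0.01,"spin":0,"gripper":1},
  ],
)

```text
clock: 19.0
position: [499.8, 211.2, 73.0]
ee_rot: [0.993, -0.115, -0.0, 0.0]
contact_force: [1.1, 0.4, -3.1]
gripper_width: 17.4
```

play_rows(
  targets=[
    {"tx":0,"ty":0,"tz":0.002,"spin":0,"gripper":1},
    {"tx":0,"ty":0,"tz":0.002,"spin":0,"gripper":1},
  ],
)

```text
clock: 19.25
position: [499.9, 211.3, 72.6]
ee_rot: [0.993, -0.115, 0.0, -0.0]
contact_force: [1.3, -0.0, -1.8]
gripper_width: 17.1
```

play_rows(
  targets=[
    {"tx":0,"ty":0,"tz":0.001,"spin":0,"gripper":1},
    {"tx":0,"ty":0,"tz":0.001,"spin":0,"gripper":1},
    {"tx":0,"ty":0,"tz":0.001,"spin":0,"gripper":1},
  ],
)

```text
clock: 19.62
position: [499.9, 211.3, 72.6]
ee_rot: [0.993, -0.115, 0.0, -0.0]
contact_force: [-1.2, -0.6, 2.1]
gripper_width: 17.3
```

Seated: the force rose about 5 N at the original grip height. Releasing.

play_rows(
  targets=[
    {"tx":0,"ty":0,"tz":0,"spin":0,"gripper":0.5},
    {"tx":0,"ty":0,"tz":0,"spin":0,"gripper":0.3},
    {"tx":0,"ty":0,"tz":0,"spin":0,"gripper":0},
    {"tx":0,"ty":0,"tz":0,"spin":0,"gripper":-0.5},
    {"tx":0,"ty":0,"tz":0,"spin":0,"gripper":-1},
    {"tx":0,"ty":0,"tz":0,"spin":0,"gripper":-1},
    {"tx":0,"ty":0,"tz":0,"spin":0,"gripper":-1},
  ],
)

```text
clock: 20.5
position: [499.8, 211.2, 72.3]
ee_rot: [0.993, -0.115, -0.0, 0.0]
contact_force: [-0.4, 0.6, -0.2]
gripper_width: 85.2
```

```bash
python3 -c "
from h import *
s=read_state();print(s['position'],s['contact_force'],s['gripper_width'])
d=get_image('wrist');cv2.imwrite('pics/w12.png',d['frame'][:,:,::-1])"
```

```text
[499.78492933 211.24693177  72.28348623] [-0.38172967  0.55026072 -0.24407747] 85.19981335801612
```

View pics/w12.png

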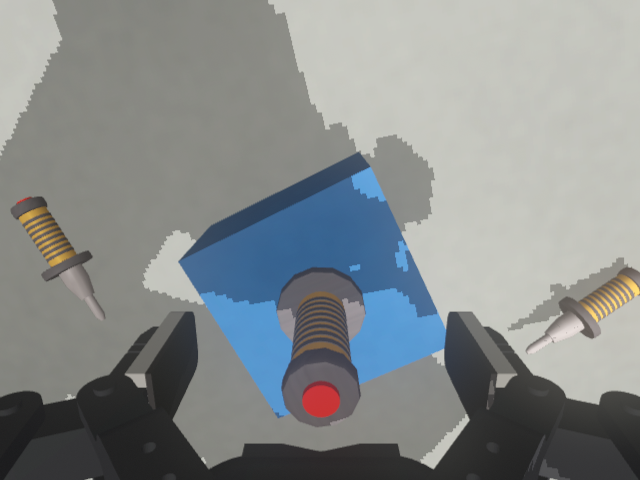

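The punch is released, standing upright on its collar with the pin at (321,399), and the fingers are clear. Retreating up.

play_rows(
  targets=[
    {"tx":0,"ty":0,"tz":-0.05,"spin":0,"gripper":-1},
    {"tx":0,"ty":0,"tz":-0.15,"spin":0,"gripper":-1},
    {"tx":0,"ty":0,"tz":-0.3,"spin":0,"gripper":-1},
    {"tx":0,"ty":0,"tz":-0.5,"spin":0,"gripper":-1},
    {"tx":0,"ty":0,"tz":-0.6,"spin":0,"gripper":-1},
    {"tx":0,"ty":0,"tz":-0.6,"spin":0,"gripper":-1},
    {"tx":0,"ty":0,"tz":-0.6,"spin":0,"gripper":-1},
  ],
)

```text
clock: 21.42
position: [499.2, 210.9, 221.8]
ee_rot: [0.993, -0.115, -0.001, 0.0]
contact_force: [-0.3, -0.5, 0.1]
gripper_width: 85.5
```

```bash
python3 -c "
from h import *
s=read_state();print(s['clock'],s['position'],s['contact_force'],s['gripper_width'])
d=get_image('scene');crop(d,300,100,140,120,5,'pics/s13.png',1.5)
cv2.imwrite('pics/s13full.png',d['frame'][:,:,::-1])
d=get_image('wrist');cv2.imwrite('pics/w13.png',d['frame'][:,:,::-1]);print(proj(d,[500,211.5,106]))"
```

```text
21.425 [499.16623448 210.89536498 221.79015711] [-0.31114012 -0.51968939  0.11626076] 85.4640257732401
[319.52285282 232.81616911]
```

View pics/s13.png

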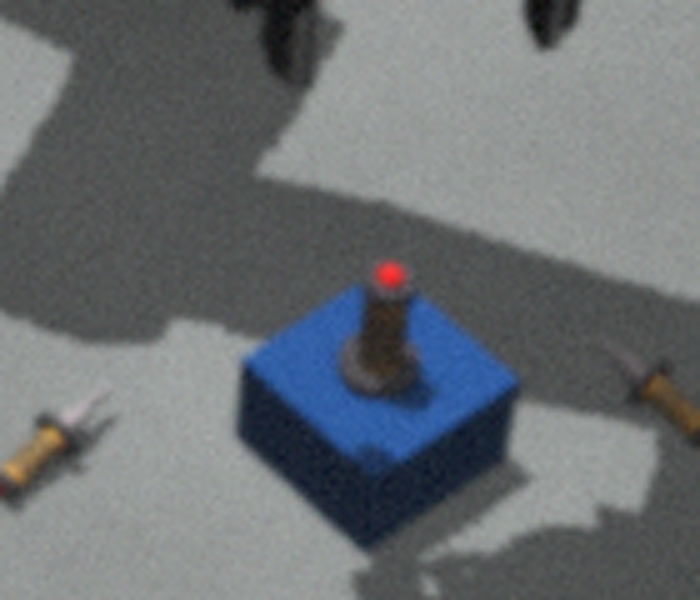

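View pics/w13.png

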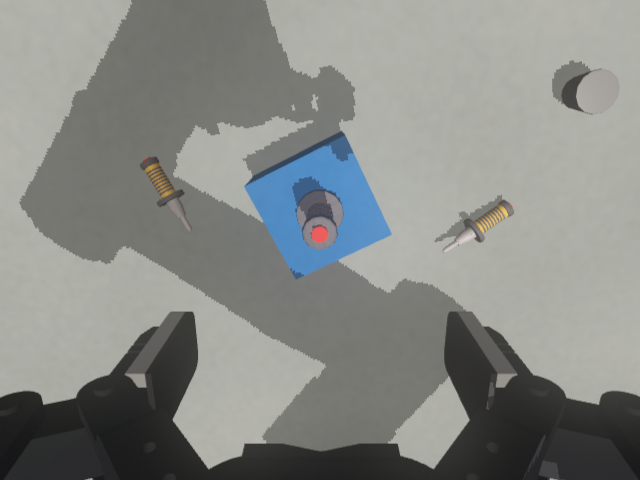

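View pics/s13full.png

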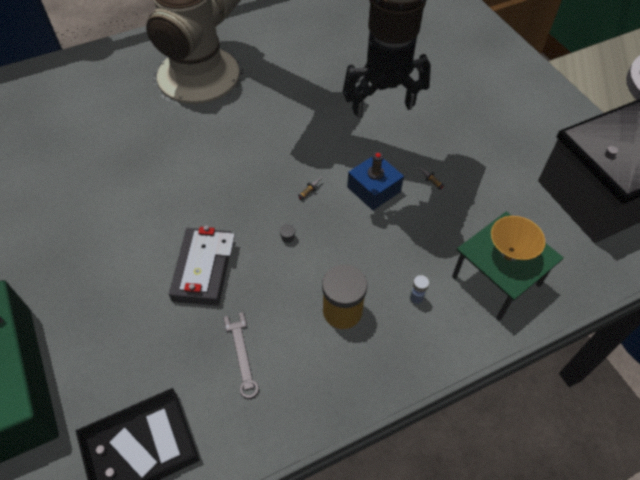

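The punch stands upright and home, at wrist (320,234) against a predicted (319.5,233). Everything else is where it was and the gripper is clear. Handing in.

```bash
python3 -c "
from bench import *
print(job_done())"
```

```text
the job is handed in; nothing more can be done
None
```

The punch was fired once inside the yellow ring, then put back home in the blue holder and released. The job was handed in at about 21.5 s on the robot's clock.

- **Pick:** I took the upright punch from the holder. It was the largest; the two smaller look-alikes lying on the shelf were left alone.
- **Press:** I set the tip within about 0.5 mm of the ring's centre by two cameras and pressed in steps of 0.5 to 1 mm. The highest net force read was about 11 N, well under 16 N. Force was only read at the end of each move and was noisy by about 1 N.
- **Snap:** Net force then fell to about 6.7 N and the pin read about 31.4 mm, over the 31 mm mark. I eased off at once and the pin sank back to rest.
- **Return:** The collar seated at the height where I first gripped it, with a force rise of about 5 N.
- **Last checks:**
  - The punch stands upright on its collar, with its pin where the calibration predicts.
  - The gripper is open and well clear, touching nothing.
  - Everything else looks unmoved in the scene picture, judged by eye.

One measurement disagreed. The scene camera placed the ring several millimetres from the other two (only one pixel matched), so I did not use that value. No other check failed.

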